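Pop the big bubble of the pop disc

TASK

Tick off the weekly plant watering on the teal pop disc lying on the top of the grey shelf: with closed fingertips, gently press its one big bubble all the way in, then draw back. Leave its four small bubbles standing, the disc lying where it is, and the things around it undisturbed; nothing is to be gripped or lifted.

Things in the scene. Friction and masses are not known exactly. Their poses are not given: they have to be found in the camera images.
- shelf: three-tier stacking shelf of grey moulded plastic standing on the table, 300 (x) x 500 (y) x 186 mm, fixed. Origin: centre of its footprint at table level, z up. The top board's upper face is 180 mm above the origin; a lip 5 mm wide rises 6 mm above it all round the edge. All the work is on this top board
- pop_disc: teal silicone pop disc, diameter 160 mm, 12 mm thick, about 0.2 kg, lying loose and flat on the top board at any yaw. Origin: centre of its underside, z up. Five domed bubbles of the same teal stand on it in a ring, their centres 50 mm from the disc's centre and 72 degrees apart, the big one on the disc's +x axis; neighbouring centres are 59 mm apart
- big_bubble_top (a point): top of the one big bubble's dome (diameter 38 mm, standing 11 mm above the disc's face, so its top starts 23 mm above the board); the point moves down with it
- big_bubble (a joint): how far the big bubble is pushed down, m: 0 standing, 0.008 fully in (a firm stop; its top is then 3 mm above the disc's face). It moves straight down into the disc, yields at about 3 N and stays where it is left, with no spring back
- maple_cylinder: grooved maple cylinder, diameter 44 mm, 68 mm tall, standing loose on the top board; origin: centre of its underside
- glass_egg: frosted glass egg, diameter 52 mm, 63 mm tall, standing loose on its small flat foot on the top board; origin: centre of its underside
- canister: coral plastic canister with a ribbed twist cap, diameter 60 mm, 71 mm tall, standing loose on the top board; origin: centre of its underside
- small1 (a joint): how far small bubble 1 is pushed down, m: 0 standing, 0.007 fully in. Small bubbles have diameter 22 mm and stand 9 mm above the disc's face; this one lies 72 degrees anticlockwise (seen from above) from the big one. It too yields at about 3 N
- small2 (a joint): how far small bubble 2 is pushed down, m: 0 standing, 0.007 fully in. Small bubbles have diameter 22 mm and stand 9 mm above the disc's face; this one lies 144 degrees anticlockwise (seen from above) from the big one. It too yields at about 3 N
- small3 (a joint): how far small bubble 3 is pushed down, m: 0 standing, 0.007 fully in. Small bubbles have diameter 22 mm and stand 9 mm above the disc's face; this one lies 216 degrees anticlockwise (seen from above) from the big one. It too yields at about 3 N
- small4 (a joint): how far small bubble 4 is pushed down, m: 0 standing, 0.007 fully in. Small bubbles have diameter 22 mm and stand 9 mm above the disc's face; this one lies 288 degrees anticlockwise (seen from above) from the big one. It too yields at about 3 N
Mind the look-alikes: they are no part of the job. What is shaped like the glass_egg but blue or purple is not meant.

How it is judged:
On the way:
1. the big bubble has been pressed in (value of joint big_bubble above 0.0065 m), for 0.1 s.
At the end, for the whole second after the job is handed in: the big bubble is at least 6.5 mm of its 8 mm in, every small bubble less than 2 mm in, the disc flat and within 15 mm of its start and not turned (big bubble top within 22 mm of its start, press included), the cylinder, egg and canister upright, at rest and within 12 mm of their starts (value of joint big_bubble above 0.0065 m and value of joint each of small1, small2, small3, small4 below 0.002 m and distance of pop_disc from where it was at the start of the episode below 0.015 m and distance of big_bubble_top from where it was at the start of the episode below 0.022 m and distance of each of maple_cylinder, glass_egg, canister from where it was at the start of the episode below 0.012 m and angle between each of maple_cylinder, glass_egg, canister, pop_disc's own z axis and vertical below 0.15 rad and linear speed of each of maple_cylinder, glass_egg, canister, pop_disc below 0.02 m/s); the robot touches nothing.
It fails at once if a small bubble is pressed (2 mm or more) (value of joint any of small1, small2, small3, small4 above 0.002 m).
It fails at once if the disc is lifted, tipped or dragged or turned: its centre more than 15 mm, or the big bubble top more than 22 mm (its own 8 mm press included) (distance of pop_disc from where it was at the start of the episode above 0.015 m or distance of big_bubble_top from where it was at the start of the episode above 0.022 m or z of pop_disc in the frame of shelf above 0.188 m or angle between pop_disc's own z axis and vertical above 0.15 rad).
It fails at once if the cylinder, egg or canister is moved more than 12 mm, lifted or tipped (distance of any of maple_cylinder, glass_egg, canister from where it was at the start of the episode above 0.012 m or angle between any of maple_cylinder, glass_egg, canister's own z axis and vertical above 0.15 rad).
It fails at once if the disc is pressed roughly (more than 40 N) (contact force between the fingers and pop_disc above 40 N).
It also fails if it takes over 32 s, if anything falls off the work surface, if the arm or the gripper's body presses on something with over 40 N, if the wrist force passes 120 N, or if a joint passes its speed limit or range.

ROBOT

A 6-joint arm with a two-finger parallel gripper is mounted at the origin on the work surface. World frame = base frame: x ahead of the robot, y to its left, z up, the work surface at z = 0. Lengths are in m, angles in rad, forces in N, time in s.
With the tool pointing down it reaches from about 0.25 to 0.725 m from the base axis. Payload 4 kg.
Tool frame: the origin (TCP) lies between the finger pads; the fingertips stand 8 mm ahead of it and the grasp point (between the pads) lies 11 mm behind it; z points along the fingers, y is the line along which they close (so a half turn about z gives the same grasp; the last joint's range is limited). The gripper opens to 85 mm and grips with 20 to 120 N. Pads are 22 mm wide; open, the fingers measure 114 mm over their backs; the gripper's body (76 mm by 85 mm) begins 54 mm behind the grasp point. The pads swing forward as they close: fully open they stand 13 mm farther back than shut.
Start: joints at [-1.319, 0.241, 0.005, 1.335, 0, 1.571], TCP at [0.125, -0.484, 0.239] pointing down, gripper open.
Joint ranges: [-2.72, 2.72], [-1.05, 1.87], [-1.09, 1.28], [-1.99, 2.15], [-1.42, 1.44], [-3.14, 3.14]. Speed limits (rad/s): [2.79, 2.79, 3.14, 3.14, 3.14, 3.14].

INTERFACE

Orientations are given as a unit quaternion [x, y, z, w].
In Python, from plant import readout, imaging, order gives the robot as it stands.
- The arm moves only by the tool servo_tool, never from a script. Its argument "targets" is a list of rows, each a list of 3 entries, a list of its own where there are three numbers: the shift along the tool's x, y, z as a fraction of full scale, then the turn, a rotation vector about the tool's x, y, z as a fraction of full scale, then the opening, from 0 (shut) to 1 (fully open). A call has 1 to 8 rows; each row shifts and turns the commanded pose from where the row before left it, along the tool's axes as they then stand; what a row does not reach is not made up. Full scale, the value 1, is 0.02 m for a shift and 2 rad for a turn. A row lasts 1/12 s, in which the tool goes at most 41.7 mm and 7.16 degrees, less where a joint would pass 70% of its speed; a pose out of reach is approached as far as the arm can. A call with a number of a shift or a turn outside -1 to 1 is refused whole. A call with a gripper value outside its range is refused whole. The fingers move at their own pace and stop on an object; "newtons" is the grip in N (left out, the last holds). Time passes only in rows, so rows that do not move let the fingers close. It gives the time, the measured TCP pose, the force, the opening and the grip force at its end, in the units of the state.
- readout.sense(): the state, without advancing time (a new reading comes with each control period).
- imaging.capture(name): name is "scene" or "side" or "wrist"; returns the picture (384x512x3 uint8, red, green, blue); there is no depth.
- imaging.camera_info(name): a dict with "K" (3x3 intrinsics, pixels), "k1" (the pictures are not rectified: a ray, as slopes to the right and down, at radius r is drawn at 1 + k1 r^2 times it, then the intrinsics apply), "world_to_cam" (4x4, takes a point from world to camera coordinates); the wrist camera has in their place "tool_from_camera" (4x4, takes a point from camera to tool coordinates, whose origin is the TCP and whose axes are the flange's). Camera axes: x right, y down, z forward; pixel columns grow to the right and rows downward; lengths in m; the calibration is good to about 2 mm. A picture is of the moment at which its call begins: read the wrist's pose just before it. camera_info takes no time and is no camera call.
- order.sign_off(): hands the job in; it is judged then, once.
The state is a dict: "time_s": time; "qpos": joint angles; "qvel": joint speeds; "tau": joint torques, N m; "tool_pos": TCP position; "eef_rot": TCP orientation; "force": force on the tool from outside, world axes, zero at the start; "torque": the same for the moment, N m; "width": opening from 0.0 (shut) to 1.0 (fully open); "gripper_force": force on a finger pad.
Only numpy, scipy, OpenCV 4.12 (cv2) and the standard library are available. Lean on these libraries where they do the work, as an engineer would, in place of code of your own. Each camera call takes 0.05 s, during which the arm holds its last target. There are 200 camera calls.

## Working session

There is one attempt and no reset: what is moved stays moved. The work goes in short steps, Python scripts to look and compute and a tool call to move; the robot and the scene stay as the last step left them, time stands still between calls to the robot, and variables do not carry over. Pictures are saved under pics/ and viewed, at most 10 in all, crops included, and the job is handed in when it is done.

Besides the shell and the picture viewer there is one more tool, called after "Call:" as name(argument=value, ...), one argument or row to a line, values as JSON. servo_tool: Moves the arm, as the interface text tells. Shift numbers are shares of 0.02 m and turn numbers shares of 2 rad, none past 1 either way. Its arguments: {"type":"object","properties":{"targets":{"type":"array"},"newtons":{"type":"number"}},"required":["targets"]}

```bash
mkdir -p pics; python3 - <<'E'
from plant import readout, imaging
import cv2
s=readout.sense();print(s['time_s'],s['tool_pos'],s['eef_rot'])
a=imaging.capture('scene');b=imaging.capture('side')
cv2.imwrite('pics/scene.png',a[:,:,::-1]);cv2.imwrite('pics/side.png',b[:,:,::-1])
for n in('scene','side','wrist'):print(imaging.camera_info(n))
E
```

```text
0.0 [ 0.12441583 -0.4836328   0.23841808] [ 9.92083823e-01  1.25573022e-01 -1.42668325e-04 -1.04114092e-03]
{'K': array([[484.80678647,   0.        , 255.95229801],
       [  0.        , 484.80678647, 190.77111527],
       [  0.        ,   0.        ,   1.        ]]), 'k1': -0.003735627816589161, 'world_to_cam': array([[ 0.63867258,  0.76945964, -0.00540422, -0.40337216],
       [ 0.56612285, -0.474631  , -0.67396613, -0.256106  ],
       [-0.52115474,  0.42738423, -0.73874248,  1.34652637],
       [ 0.        ,  0.        ,  0.        ,  1.        ]])}
{'K': array([[462.73664316,   0.        , 255.94252357],
       [  0.        , 462.73664316, 194.90876502],
       [  0.        ,   0.        ,   1.        ]]), 'k1': -0.022989223576990306, 'world_to_cam': array([[-0.98740632, -0.15805825, -0.00680796,  0.63751718],
       [-0.11101801,  0.72291475, -0.68195987,  0.12813632],
       [ 0.11271095, -0.67261568, -0.73135791,  1.01862992],
       [ 0.        ,  0.        ,  0.        ,  1.        ]])}
{'K': array([[295.15031812,   0.        , 255.5043936 ],
       [  0.        , 295.15031812, 190.02898904],
       [  0.        ,   0.        ,   1.        ]]), 'k1': -0.023360100524710443, 'tool_from_camera': array([[ 1.66125080e-03, -9.59969493e-01, -2.80099648e-01,
         7.13404904e-02],
       [ 9.99998545e-01,  1.48626391e-03,  8.37131979e-04,
         1.07122242e-04],
       [-3.87319164e-04, -2.80100632e-01,  9.59970565e-01,
        -1.35489072e-01],
       [ 0.00000000e+00,  0.00000000e+00,  0.00000000e+00,
         1.00000000e+00]])}
```

View pics/scene.png

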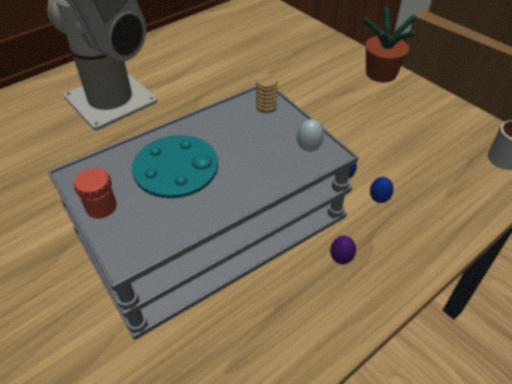

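View pics/side.png

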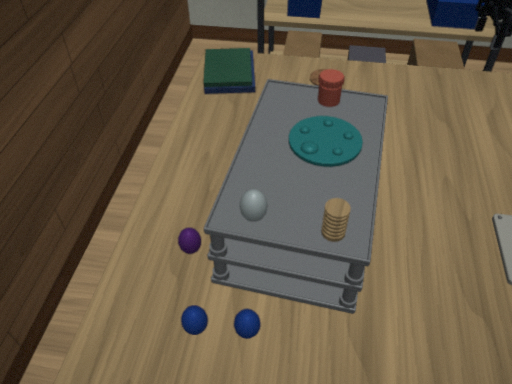

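The scene view shows the teal disc at about (175,165) with its big bubble at (203,160). In the side view the disc is at (325,140) and the big bubble at (310,147). The other four bubbles are clearly smaller. Next I'll measure by casting rays and make one enlarged crop to confirm.

```bash
cat > h.py <<'E'
import numpy as np, cv2
from plant import imaging
from scipy.spatial.transform import Rotation as R
def cam(n,s=None):
    c=imaging.camera_info(n)
    if n=='wrist':
        T=np.eye(4);T[:3,:3]=R.from_quat(s['eef_rot']).as_matrix();T[:3,3]=s['tool_pos'];M=T@c['tool_from_camera']
    else: M=np.linalg.inv(c['world_to_cam'])
    return c['K'],c['k1'],M
def ray(C,uv):
    K,k,M=C
    p=cv2.undistortPoints(np.array([[uv]],float),K,np.array([k,0,0,0.]))[0,0]
    d=M[:3,:3]@np.array([p[0],p[1],1]);return M[:3,3],d
def onz(C,uv,z):
    o,d=ray(C,uv);return o+d*(z-o[2])/d[2]
def two(C1,a,C2,b):
    o,d=ray(C1,a);q,e=ray(C2,b)
    t=np.linalg.lstsq(np.stack([d,-e],1),q-o,rcond=None)[0]
    A,B=o+d*t[0],q+e*t[1];return (A+B)/2,np.linalg.norm(A-B)
def teal(im):
    h=cv2.cvtColor(im,cv2.COLOR_RGB2HSV)
    m=cv2.inRange(h,(82,120,40),(98,255,255))
    c=max(cv2.findContours(m,cv2.RETR_EXTERNAL,cv2.CHAIN_APPROX_NONE)[0],key=cv2.contourArea)
    return c[:,0].astype(float)
E
python3 - <<'E'
from h import *
I={n:cv2.imread(f'pics/{n}.png')[:,:,::-1].copy() for n in('scene','side')}
C={n:cam(n) for n in I}
for n in I:
    P=np.array([onz(C[n],u,.190) for u in teal(I[n])]);(c,r)=cv2.minEnclosingCircle(P[:,:2].astype(np.float32));print(n,'disc',c,r)
for nm,a,b in(('big',(203,160),(310,147)),('canister',(94,175),(331,76)),('cyl',(266,83),(337,205)),('egg',(311,133),(253,203))):
    print(nm,two(C['scene'],a,C['side'],b))
sc=cv2.resize(I['scene'][125:205,120:230],None,fx=4,fy=4,interpolation=2)
sd=cv2.resize(I['side'][105:175,275:375],None,fx=3.5,fy=3.5,interpolation=2)
o=np.zeros((320,800,3),np.uint8);o[:,:440]=sc;o[:245,445:795]=sd;cv2.imwrite('pics/crop.png',o[:,:,::-1])
for n,u in(('scene',[(54,175),(258,90),(356,157),(124,280)]),):
    print([onz(C[n],x,.186).round(3) for x in u])
E
```

```text
scene disc (0.5122414231300354, -0.09434297680854797) 0.08184133470058441
side disc (0.5081692934036255, -0.08535793423652649) 0.0823153555393219
big (array([ 0.53831389, -0.05040705,  0.1935184 ]), np.float64(0.0022315999988992575))
canister (array([ 0.50760759, -0.23865632,  0.25132769]), np.float64(0.0031395738315268826))
cyl (array([0.48072094, 0.15111798, 0.24283735]), np.float64(0.00416380169868225))
egg (array([0.62776497, 0.14004334, 0.21222211]), np.float64(0.001278122998399459))
[array([ 0.389, -0.278,  0.186]), array([0.431, 0.174, 0.186]), array([0.712, 0.18 , 0.186]), array([ 0.67 , -0.291,  0.186])]
```

View pics/crop.png

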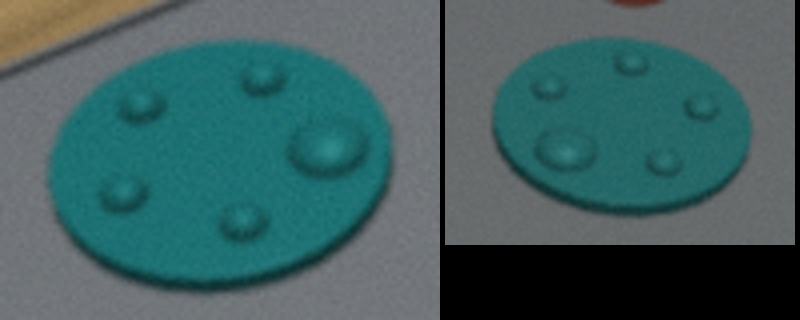

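The crop shows one big bubble at scene pixel (202,162) and side pixel (309,147). The other four are small: in scene pixels (155,151), (186,145), (151,173) and (181,180). The big one is therefore the target, near (0.539, -0.049). It measures 50 mm from the disc centre, as it should. First I'll rise with the fingers shutting, then go across.

Call:
servo_tool(
  targets=[
    [[0,0,-1],[0,0,0],0],
    [[0,0,-1],[0,0,0],0],
    [[0,0,-1],[0,0,0],0],
    [[1,-0.6,0],[0,0,0],0],
    [[1,-0.6,0],[0,0,0],0],
    [[1,-0.6,0],[0,0,0],0],
    [[1,-0.6,0],[0,0,0],0],
    [[1,-0.6,0],[0,0,0],0],
  ],
  newtons=20,
)

```text
time_s: 0.77
tool_pos: [0.2069, -0.4001, 0.2989]
eef_rot: [0.992, 0.125, -0.0, -0.0]
force: [0.7, -0.7, 1.0]
width: 0.002
gripper_force: 0.0
```

Call:
servo_tool(
  targets=[
    [[1,-0.6,0],[0,0,0],0],
    [[1,-0.6,0],[0,0,0],0],
    [[1,-0.6,0],[0,0,0],0],
    [[1,-0.6,0],[0,0,0],0],
    [[1,-0.6,0],[0,0,0],0],
    [[1,-0.6,0],[0,0,0],0],
    [[1,-0.6,0],[0,0,0],0],
    [[1,-0.6,0],[0,0,0],0],
  ],
)

```text
time_s: 1.43
tool_pos: [0.3379, -0.2673, 0.2989]
eef_rot: [0.992, 0.126, -0.0, -0.0]
force: [-0.2, -0.3, -0.9]
width: -0.004
gripper_force: 0.0
```

Call:
servo_tool(
  targets=[
    [[1,-0.65,0],[0,0,0],0],
    [[1,-0.65,0],[0,0,0],0],
    [[1,-0.65,0],[0,0,0],0],
    [[1,-0.65,0],[0,0,0],0],
    [[1,-0.65,0],[0,0,0],0],
    [[1,-0.65,0],[0,0,0],0],
    [[1,-0.65,0],[0,0,0],0],
    [[1,-0.65,0],[0,0,0],0],
  ],
)

```text
time_s: 2.1
tool_pos: [0.4669, -0.1267, 0.2988]
eef_rot: [0.992, 0.126, -0.0, -0.0]
force: [-0.9, -0.9, 0.1]
width: -0.003
gripper_force: 0.0
```

Call:
servo_tool(
  targets=[
    [[1,-0.65,0],[0,0,0],0],
    [[1,-0.65,0],[0,0,0],0],
    [[1,-0.65,0],[0,0,0],0],
    [[0,0,0],[0,0,0],0],
    [[0,0,0],[0,0,0],0],
    [[0,0,0],[0,0,0],0],
  ],
)

```text
time_s: 2.6
tool_pos: [0.5144, -0.0752, 0.2988]
eef_rot: [0.992, 0.126, -0.001, -0.0]
force: [-0.4, 0.2, -0.4]
width: 0.004
gripper_force: 0.0
```

```bash
python3 - <<'E'
from h import *
from plant import readout
s=readout.sense();im=imaging.capture('wrist');C=cam('wrist',s);print(s['tool_pos'],s['time_s'])
np.save('s.npy',np.r_[s['tool_pos'],s['eef_rot']])
cv2.imwrite('pics/w1.png',im[:,:,::-1])
P=np.array([onz(C,u,.190) for u in teal(im)]);print(cv2.minEnclosingCircle(P[:,:2].astype(np.float32)))
E
```

```text
[ 0.5144175  -0.07518978  0.29880407] 2.6
((0.5079804062843323, -0.09157011657953262), 0.08004720509052277)
```

View pics/w1.png

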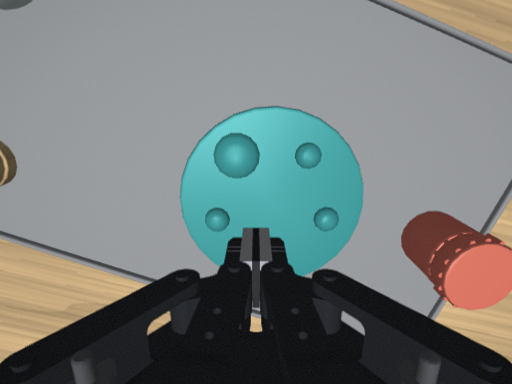

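The wrist view shows the whole disc, with the big bubble at (236,156), three small ones at (308,155), (326,219) and (217,219), and the fingertips at (257,240).

```bash
python3 - <<'E'
from h import *
v=np.load('s.npy');s=dict(tool_pos=v[:3],eef_rot=v[3:]);C=cam('wrist',s)
im=cv2.imread('pics/w1.png')
c=np.array([.508,-.0916])
for uv,z in(((236.5,155.5),.195),((308,155),.196),((326,219),.196),((217,219),.196)):
    p=onz(C,uv,z);print(p.round(4),np.linalg.norm(p[:2]-c))
p=onz(C,(236.5,155.5),.195)
q=two(C,(236.5,155.5),cam('scene'),(202.5,161));print(q)
print((R.from_quat(s['eef_rot']).inv().apply(np.r_[p[:2],.203]-v[:3])/.02).round(2))
E
```

```text
[ 0.5404 -0.0527  0.195 ] 0.050580756693934414
[ 0.5556 -0.1089  0.196 ] 0.050625241667271795
[ 0.5061 -0.1408  0.196 ] 0.049261431076616444
[ 0.4824 -0.0493  0.196 ] 0.04941952586462896
(array([ 0.54019104, -0.05234781,  0.19266252]), np.float64(0.0008330381932946518))
[ 1.54 -0.76  4.79]
```

Call:
servo_tool(
  targets=[
    [[0.77,-0.38,0],[0,0,0],0],
    [[0.77,-0.38,0],[0,0,0],0],
    [[0,0,1],[0,0,0],0],
    [[0,0,1],[0,0,0],0],
    [[0,0,1],[0,0,0],0],
    [[0,0,0.5],[0,0,0],0],
    [[0,0,0],[0,0,0],0],
    [[0,0,0],[0,0,0],0],
  ],
)

```text
time_s: 3.32
tool_pos: [0.5405, -0.0533, 0.2295]
eef_rot: [0.992, 0.125, -0.0, -0.0]
force: [0.2, 0.0, 0.2]
width: -0.0
gripper_force: 0.0
```

Call:
servo_tool(
  targets=[
    [[0,0,0.4],[0,0,0],0],
    [[0,0,0.3],[0,0,0],0],
    [[0,0,0.1],[0,0,0],0],
    [[0,0,0.05],[0,0,0],0],
    [[0,0,0.05],[0,0,0],0],
    [[0,0,0.05],[0,0,0],0],
    [[0,0,0.05],[0,0,0],0],
    [[0,0,0],[0,0,0],0],
  ],
)

```text
time_s: 3.98
tool_pos: [0.5412, -0.0527, 0.2098]
eef_rot: [0.992, 0.126, 0.0, 0.0]
force: [-0.2, -0.7, 1.6]
width: -0.0
gripper_force: 1.0
```

Call:
servo_tool(
  targets=[
    [[0,0,0.05],[0,0,0],0],
    [[0,0,0.05],[0,0,0],0],
    [[0,0,0.05],[0,0,0],0],
    [[0,0,0],[0,0,0],0],
  ],
)

```text
time_s: 4.32
tool_pos: [0.5412, -0.0526, 0.2063]
eef_rot: [0.992, 0.126, 0.0, 0.0]
force: [0.5, 0.1, 2.8]
width: -0.0
gripper_force: 1.2
```

Call:
servo_tool(
  targets=[
    [[0,0,0.05],[0,0,0],0],
    [[0,0,0.05],[0,0,0],0],
    [[0,0,0],[0,0,0],0],
  ],
)

```text
time_s: 4.57
tool_pos: [0.5411, -0.0527, 0.2041]
eef_rot: [0.992, 0.126, 0.0, -0.0]
force: [-0.7, 1.0, 1.7]
width: 0.001
gripper_force: 1.0
```

Still only the yield force, so the stop hasn't been reached. I'll go on in fine steps.

Call:
servo_tool(
  targets=[
    [[0,0,0.04],[0,0,0],0],
    [[0,0,0.03],[0,0,0],0],
    [[0,0,0],[0,0,0],0],
  ],
)

```text
time_s: 4.82
tool_pos: [0.5411, -0.0526, 0.2029]
eef_rot: [0.992, 0.126, 0.0, -0.0]
force: [-1.0, -0.8, 3.2]
width: -0.001
gripper_force: 1.1
```

Call:
servo_tool(
  targets=[
    [[0,0,0.03],[0,0,0],0],
    [[0,0,0],[0,0,0],0],
    [[0,0,0],[0,0,0],0],
  ],
)

```text
time_s: 5.07
tool_pos: [0.5411, -0.0527, 0.2028]
eef_rot: [0.992, 0.126, 0.0, 0.0]
force: [-1.2, -0.5, 5.6]
width: 0.005
gripper_force: 2.6
```

Call:
servo_tool(
  targets=[
    [[0,0,0.03],[0,0,0],0],
    [[0,0,0],[0,0,0],0],
    [[0,0,0],[0,0,0],0],
  ],
)

```text
time_s: 5.32
tool_pos: [0.5412, -0.0527, 0.2027]
eef_rot: [0.992, 0.126, 0.001, 0.0]
force: [-1.7, 0.4, 8.2]
width: 0.001
gripper_force: 3.8
```

The tool has stalled at 0.2027 (full travel was expected at about 0.203) while the force rises, so this is the firm stop. Drawing back straight up.

Call:
servo_tool(
  targets=[
    [[0,0,-0.2],[0,0,0],0],
    [[0,0,-0.5],[0,0,0],0],
    [[0,0,-1],[0,0,0],0],
    [[0,0,-1],[0,0,0],0],
    [[0,0,-1],[0,0,0],0],
    [[0,0,-1],[0,0,0],0],
    [[0,0,0],[0,0,0],0],
    [[0,0,0],[0,0,0],0],
  ],
)

```text
time_s: 5.98
tool_pos: [0.5416, -0.0528, 0.2969]
eef_rot: [0.992, 0.126, 0.001, 0.0]
force: [0.2, 0.7, -0.5]
width: 0.001
gripper_force: 0.0
```

```bash
python3 - <<'E'
from h import *
from plant import readout
s=readout.sense();im=imaging.capture('wrist');sd=imaging.capture('side');C=cam('wrist',s);print(s['tool_pos'],s['force'],s['time_s'])
P=np.array([onz(C,u,.190) for u in teal(im)]);print(cv2.minEnclosingCircle(P[:,:2].astype(np.float32)))
o=np.zeros((384,800,3),np.uint8);o[:,:512]=im[:,:];o[:300,516:800]=cv2.resize(sd[60:250,210:390],(284,300));cv2.imwrite('pics/end.png',o[:,:,::-1])
E
```

```text
[ 0.54164862 -0.05281169  0.2968976 ] [ 0.20952032  0.68456971 -0.4770165 ] 5.9833
((0.5088528394699097, -0.09149949997663498), 0.07985152304172516)
```

View pics/end.png

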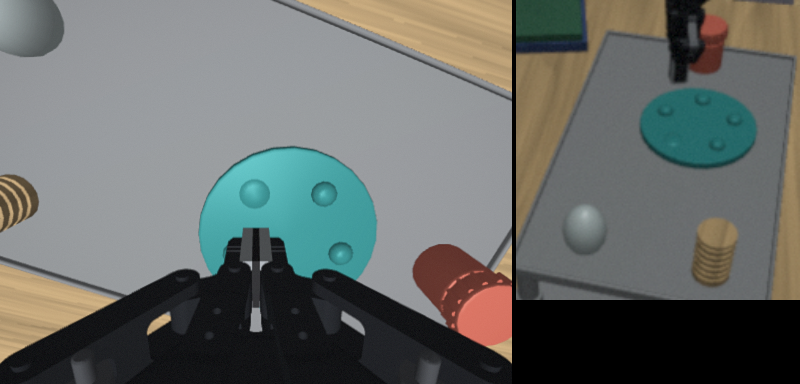

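The big bubble at (254,194) is now low and flat, and the small ones still stand. The disc has moved about 1 mm, within measuring error, and the egg, cylinder and canister are undisturbed. Handing in.

```bash
python3 -c "
from plant import order
print(order.sign_off())"
```

```text
the job is handed in; nothing more can be done
None
```

I pressed the big bubble to its firm stop at about 8 N and drew the arm back clear, with the small bubbles standing, the disc within about 1 mm of its start and the other things unmoved in the last pictures; the job is handed in, but no verdict came back.

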